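# Push the board into the stop corner of the bench fence

## Task

Push the dark walnut board along the bench with the fingers until its long edge lies flush along the aluminium fence and its end is right up against the red stop, not the yellow one. Slide it only, never lift it off the bench, and leave the amber jar, the tin and the screwdriver where they are. Finish with the hand clear of everything.

Things in the scene. Friction and masses are not known exactly. Their poses are not given: they have to be found in the camera images.
- board_center (a point): Centre (half-way up) of the loose dark walnut board, which lies flat on the bench, 70 mm along its own x, 150 mm along its own y (long side) and 28 mm high. About 0.15 to 0.31 kg. Starts in front of the fence (on the robot's side), between the two stops in the fence's y direction, roughly parallel to the fence, with a gap of a few centimetres to it.
- board: The same board; origin at the centre of its underside, z up. Its long side runs along its own y; at the start its own x points roughly at the fence.
- fence: Aluminium fence fixed to the bench, a straight bar 24 mm thick (own x), 500 mm long (own y), 22 mm high, origin at the centre of the bar's underside. Its own x points away from the robot's side; the flat face that the board goes against is at own x = -12 mm. A flat 4 mm foot runs behind it. It cannot move.
- stop_red: Red stop fixed on the fence near one of its ends (left or right, it varies): a block 50 mm along own x, 24 mm along own y, 22 mm high, standing on the bench directly in front of the fence face, with a tongue over the fence and a small black knob, 39 mm high in all. Origin at the centre of the block's underside, axes parallel to the fence's; its flat faces across the fence are at own y = -12 and +12 mm. It cannot move.
- stop_yellow: Yellow stop, the same shape as the red one, fixed on the fence near the other end. It cannot move.
- jar: Bystander: amber glass jar with a steel lid, 62 mm across, 70 mm high, standing on the robot's side of the fence beyond one end of the board; origin at the centre of its underside.
- tin: Bystander: pale grey metal tin with a blue band, 62 mm across, 70 mm high, standing on the robot's side of the fence beyond the other end of the board; origin at the centre of its underside.
- screwdriver: Bystander: screwdriver with a red handle, lying behind the fence (far side from the robot), roughly parallel to it; its length runs along its own x.
Mind the look-alikes: they are no part of the job. Several things look just like the board: the one meant starts farthest to the robot's left.

How it is judged:
By the outcome, as a careful person would: the job done as asked, in the order asked, and still so for the second after the job is handed in, with the robot touching nothing.
It also fails if it takes over 51 s, if anything falls off the work surface, if the arm or the gripper's body presses on something with over 40 N, if the wrist force passes 120 N, or if a joint passes its speed limit or range.

## Robot

A 6-joint arm with a two-finger parallel gripper is mounted at the origin on the work surface. World frame = base frame: x ahead of the robot, y to its left, z up, the work surface at z = 0. Lengths are in m, angles in rad, forces in N, time in s.
With the tool pointing down it reaches from about 0.3 to 0.775 m from the base axis. Payload 14.6 kg.
Tool frame: the origin (TCP) lies on the centre line of the jaws, within the pads' length; the fingertips stand 25 mm ahead of it and the grasp point (between the pads) lies 6 mm ahead of it (ctrl.tip_reach is the distance from the TCP to the fingertips, in m); z points along the fingers, y is the line along which they close (so a half turn about z gives the same grasp; the last joint's range is limited). The gripper opens to 94 mm and grips with 3 to 60 N. Pads are 16 mm wide; open, the fingers measure 119 mm over their backs; the gripper's body (75 mm by 177 mm) begins 78 mm behind the grasp point.
Start: joints at [-1.392, 0.3, 1.521, -0, 1.321, -0.067], TCP at [0.134, -0.533, 0.198] pointing down, gripper open.
Joint ranges: [-3.03, 3.03], [-0.79, 2.21], [0.23, 2.52], [-1.04, 4.18], [0, 3.07], [-2.55, 2.55]. Speed limits (rad/s): [2.22, 2.22, 2.57, 3.14, 3.14, 3.14].

## Interface

Orientations are given as [roll, pitch, yaw] about the fixed x, y, z axes, in that order (R = Rz(yaw) Ry(pitch) Rx(roll)).
In Python, from station import ctrl gives the robot as it stands. The module is installed in compiled form; this text tells all that it offers.
- The arm moves only by the tool apply_moves, never from a script. Its argument "deltas" is a list of rows, each a list of 7 numbers: the closure in counts, from 0 (fully open) to 255 (shut), then the shift along the world's x, y, z in cm, then the turn, a rotation vector about the world's x, y, z in rad. In form: [[jaw, tx, ty, tz, ax, ay, az], ...]. A call has 1 to 10 rows; each row shifts and turns the commanded pose from where the row before left it; what a row does not reach is not made up. A row lasts 1/10 s, in which the tool goes at most 50 mm and 8.59 degrees, less where a joint would pass 70% of its speed; a pose out of reach is approached as far as the arm can. A call with a gripper value outside its range is refused whole. The fingers move at their own pace and stop on an object; "grip_force" is the grip in N (left out, the last holds). Time passes only in rows, so rows that do not move let the fingers close. It gives the time, the measured TCP pose, the force, the opening and the grip force at its end, in the units of the state.
- ctrl.get_obs(): the state, without advancing time (a new reading comes with each control period).
- ctrl.camera(name): name is "side" or "top"; returns a dict with "img" (480x640x3 uint8, red, green, blue), "K" (3x3 intrinsics, pixels), "pose" (4x4, takes a point from camera to world coordinates). Camera axes: x right, y up, looking along -z (the intrinsics and any distortion apply to the point x, -y, -z); pixel columns grow to the right and rows downward; lengths in m; the calibration is good to about 2 mm. A picture is of the moment at which its call begins. There is no depth.
- ctrl.hand_in(): hands the job in; it is judged then, once.
The state is a dict: "time_s": time; "qpos": joint angles; "joint_vel": joint speeds; "tau": joint torques, N m; "ee_pos": TCP position; "eef_rot": TCP orientation; "force": force on the tool from outside, world axes, zero at the start; "moment": the same for the moment, N m; "grip_width": finger opening in m; "grip_force": force on a finger pad.
Only numpy, scipy, OpenCV 4.12 (cv2) and the standard library are available. Lean on these libraries where they do the work, as an engineer would, in place of code of your own. Each camera call takes 0.05 s, during which the arm holds its last target. There are 200 camera calls.

## Working session

There is one attempt and no reset: what is moved stays moved. The work goes in short steps, Python scripts to look and compute and a tool call to move; the robot and the scene stay as the last step left them, time stands still between calls to the robot, and variables do not carry over. Pictures are saved under pics/ and viewed, at most 10 in all, crops included, and the job is handed in when it is done.

Besides the shell and the picture viewer there is one more tool, called after ">>>" as name(argument=value, ...), one argument or row to a line, values as JSON. apply_moves: Moves the arm, as the interface text tells. Its arguments: {"type":"object","properties":{"deltas":{"type":"array"},"grip_force":{"type":"number"}},"required":["deltas"]}

```bash
mkdir -p pics; python3 - <<'E'
from station import ctrl
import cv2,numpy as np
for n in("top","side"):
    c=ctrl.camera(n);cv2.imwrite(f"pics/{n}0.png",c["img"][...,::-1]);print(n,c["K"].tolist(),np.round(c["pose"],4).tolist(),[k for k in c])
print(ctrl.get_obs())
E
```

```text
top [[623.1610756494487, 0.0, 317.93827344368555], [0.0, 623.1610756494487, 238.26641502077902], [0.0, 0.0, 1.0]] [[-0.0191, 0.9952, -0.0956, 0.4273], [-0.9998, -0.0182, 0.0106, -0.0533], [0.0088, 0.0958, 0.9954, 1.4323], [0.0, 0.0, 0.0, 1.0]] ['img', 'K', 'pose']
side [[595.2168684344995, 0.0, 315.9123763991539], [0.0, 595.2168684344995, 237.85396647816023], [0.0, 0.0, 1.0]] [[-0.9533, 0.2215, -0.2052, 0.274], [-0.302, -0.6972, 0.6501, 0.8168], [0.0009, 0.6817, 0.7316, 1.0086], [0.0, 0.0, 0.0, 1.0]] ['img', 'K', 'pose']
{'time_s': 0.1, 'qpos': array([-1.39159899e+00,  3.00397606e-01,  1.52151322e+00,  1.38575574e-05,
        1.32068252e+00, -6.66106589e-02]), 'joint_vel': array([ 0.00038513, -0.00211938, -0.00139421,  0.00215692,  0.00089137,
       -0.00190488]), 'tau': array([-1.70593858e-04, -5.32648051e+01, -3.53286481e+01,  7.08786724e-02,
        2.34802708e-02, -4.84084819e-05]), 'ee_pos': array([ 0.13379004, -0.53323629,  0.19765535]), 'eef_rot': array([-3.14059507e+00, -8.00010656e-05,  2.45804516e-01]), 'force': array([-0.08445506, -0.4658634 , -0.552929  ]), 'moment': array([-0.00994004, -0.02383945,  0.02152604]), 'grip_force': 0.0, 'grip_width': 0.09376636596644725}
```

View pics/top0.png

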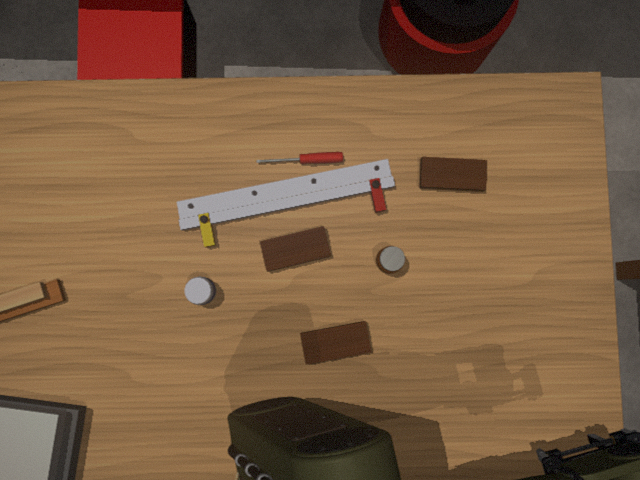

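View pics/side0.png

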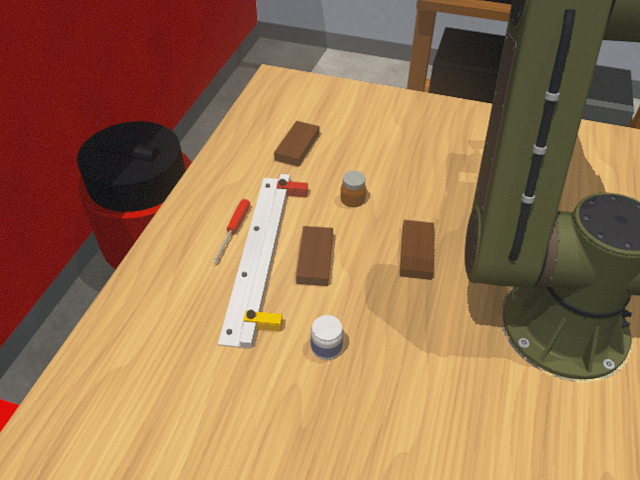

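```bash
cat > h.py <<'E'
import cv2,numpy as np
from station import ctrl
def ray(c,uv):
    d=np.linalg.inv(c["K"])@np.array([uv[0],uv[1],1.]); R=c["pose"]
    return R[:3,3],R[:3,:3]@(d*[1,-1,-1])
def plane(c,uv,z):
    o,d=ray(c,uv); return o+d*(z-o[2])/d[2]
def tri(c1,p1,c2,p2):
    (a,d),(b,e)=ray(c1,p1),ray(c2,p2)
    s=np.linalg.lstsq(np.c_[d,-e],b-a,rcond=None)[0]
    P,Q=a+d*s[0],b+e*s[1]; return (P+Q)/2,np.linalg.norm(P-Q)
def blobs(img,lo,hi,amin=60):
    m=cv2.inRange(cv2.cvtColor(img,cv2.COLOR_RGB2HSV),np.array(lo),np.array(hi))
    m=cv2.morphologyEx(m,cv2.MORPH_OPEN,np.ones((3,3)))
    return [k for k in cv2.findContours(m,cv2.RETR_EXTERNAL,cv2.CHAIN_APPROX_NONE)[0] if cv2.contourArea(k)>amin]
E
python3 - <<'E'
from h import *
t=ctrl.camera("top");s=ctrl.camera("side")
for n,c,uv in(("t",t,(296,249)),("s",s,(316,255)),("s front",s,(316,280))):
    print(n,cv2.cvtColor(c["img"],cv2.COLOR_RGB2HSV)[uv[1]-2:uv[1]+3:2,uv[0]].tolist())
for n,c in(("t",t),("s",s)):
    for nm,lo,hi in(("board",(0,70,30),(14,200,115)),("red",(0,180,100),(6,255,255)),("red2",(174,180,100),(180,255,255)),("yel",(20,200,120),(32,255,255)),("grey",(0,0,120),(180,45,255))):
        for k in blobs(c["img"],lo,hi):
            (u,v),wh,a=cv2.minAreaRect(k)
            if cv2.contourArea(k)<9000 and 90<u<500 and 120<v<365: print(n,nm,np.round([u,v,*wh,a,cv2.contourArea(k)],1))
im=t["img"][130:370,160:500,::-1]; im=cv2.resize(im,None,fx=2.3,fy=2.3,interpolation=cv2.INTER_CUBIC)
cv2.imwrite("pics/crop1.png",im)
im=s["img"][160:370,200:400,::-1]; cv2.imwrite("pics/crop2.png",cv2.resize(im,None,fx=2.8,fy=2.8,interpolation=cv2.INTER_CUBIC))
E
```

```text
t [[13, 144, 76], [12, 142, 79], [10, 137, 80]]
s [[13, 142, 117], [12, 137, 121], [13, 134, 122]]
s front [[12, 115, 93], [13, 121, 95], [15, 119, 90]]
t board [ 335.2  342.3   32.6   67.3   79.7 1938.5]
t board [ 295.3  248.2   31.6   66.7   76.5 1940. ]
t board [ 453.   173.2   66.3   30.7    2.6 1834.5]
t grey [197.  290.5  24.7  26.2  45.  505. ]
t grey [392.  258.   22.   22.   90.  395.5]
t grey [ 284.5  193.6   28.3  219.3   78.5 5600. ]
s board [417.2 263.   31.3  14.4   8.1 320.5]
s red [142.6 222.9  28.5  39.9  77.3 492. ]
s red [238.  213.8   8.3  31.9  29.1 206. ]
s red [295.6 185.   21.2   5.6   4.4  95.5]
s yel [262.6 318.   36.8  12.    7.1 286. ]
s grey [326. 331.  32.  30.  90. 789.]
s grey [ 252.8  262.8   33.5  173.7   12.7 4582. ]
s grey [353.5 178.   14.   21.   90.  238. ]
```

View pics/crop1.png

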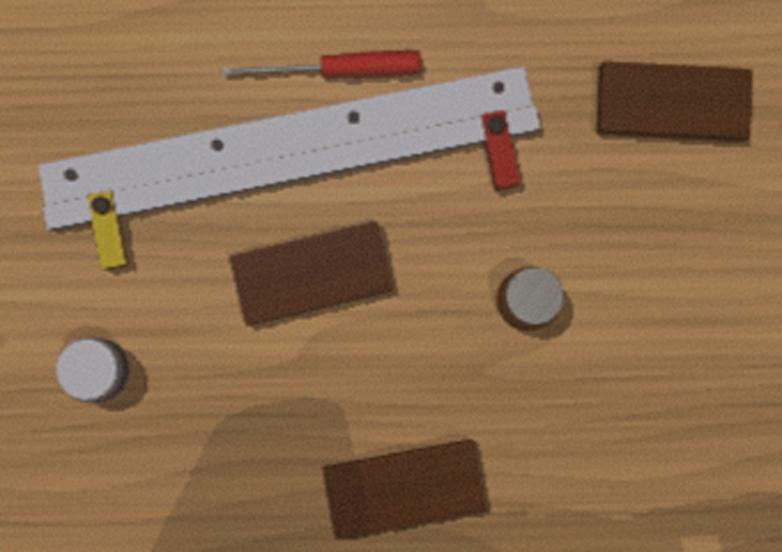

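View pics/crop2.png

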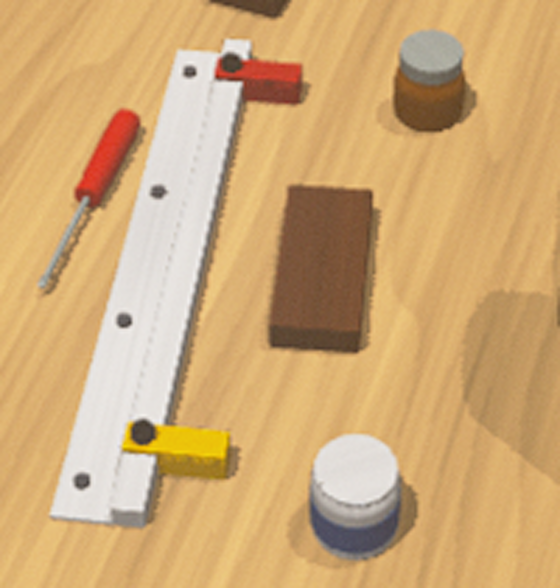

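```bash
python3 - <<'E'
from h import *
t=ctrl.camera("top");s=ctrl.camera("side")
T=lambda p:(160+p[0]/2.3,130+p[1]/2.3)
S=lambda p:(200+p[0]/2.8,160+p[1]/2.8)
f=lambda a:np.round(np.array(a)*1000,1)
bt=[(377,222),(396,292),(249,325),(231,256)];bs=[(289,186),(373,190),(360,331),(271,328)]
for a,b in zip(bt,bs):
    P,e=tri(t,T(a),s,S(b));print("board",f(P),f(e),f(plane(t,T(a),.028)),f(plane(s,S(b),.028)))
B=np.array([(plane(t,T(a),.028)+plane(s,S(b),.028))/2 for a,b in zip(bt,bs)])
k=[x for x in blobs(t["img"],(0,70,30),(14,200,115)) if cv2.pointPolygonTest(x,(295,248),False)>0][0]
W=np.array([plane(t,p[0],.028)[:2] for p in k]);print("contour rect",cv2.minAreaRect((W*1000).astype(np.float32)))
F=np.array([plane(t,T(p),.022) for p in((47,229),(541,131))]);Fs=np.array([plane(s,S(p),.022) for p in((243,82),(165,420),(144,514))])
print("fence top",f(F),"side",f(Fs))
u=F[0]-F[1];u/=np.linalg.norm(u);u[2]=0;n=np.array([u[1],-u[0],0]);print("u(along +y)",u,"n",n,"yaw",np.arctan2(n[1],n[0]))
us=Fs[2]-Fs[0];print("yaw side",np.arctan2(-us[0],us[1]))
O=F[1]
loc=lambda P:f([(P-O)@n,(P-O)@u])
print("fence side loc",[loc(p) for p in Fs])
print("board loc",[loc(p) for p in B],f(B.mean(0)),loc(B.mean(0)))
e=(B[3]-B[0]+B[2]-B[1]);print("board yaw",np.arctan2(-e[0],e[1]))
for nm,c,p,z in(("red in-front",t,T((500,188)),.022),("red out-front",t,T((520,183)),.022),("red in-back",t,T((484,115)),.025),("yel in-front",t,T((126,264)),.022),("red side",s,S((301,68)),.022),("red side bot in",s,S((300,101)),.0),("jar",t,T((535,296)),.07),("jar s",s,S((431,54)),.07),("tin",t,T((92,370)),.07),("tin s",s,S((356,467)),.07)):
    P=plane(c,p,z);print(nm,f(P),loc(P))
E
```

```text
board [588.8 -82.5  25.2] 0.3 [588.6 -82.4  28. ] [587.7 -80.   28. ]
board [520.5 -99.5  24.9] 2.3 [519.1 -99.6  28. ] [520.9 -96.4  28. ]
board [489.5  45.2  23.6] 0.4 [489.5  44.9  28. ] [488.3  48.6  28. ]
board [556.6  61.9  22.1] 3.1 [557.6  61.8  28. ] [553.4  66.3  28. ]
contour rect ((540.37646484375, -16.349075317382812), (71.69873046875, 150.05099487304688), 12.687491416931152)
fence top [[ 588.3  243.6   22. ]
 [ 677.7 -247.9   22. ]] side [[ 668.  -193.5   22. ]
 [ 600.8  166.5   22. ]
 [ 585.5  245.7   22. ]]
u(along +y) [-0.17898109  0.98385251  0.        ] n [0.98385251 0.17898109 0.        ] yaw 0.17995071930218615
yaw side 0.185831169128218
fence side loc [array([ 0.3, 55.2]), array([ -1.5, 421.5]), array([ -2.4, 502.2])]
board loc [array([-58.2, 180.1]), array([-128.3,  175.7]), array([-133. ,  323.7]), array([-64.4, 328.8])] [538.1 -17.1  28. ] [-96.  252.1]
board yaw 0.21646171234514244
red in-front [ 621.1 -205.4   22. ] [-48.1  52. ]
red out-front [ 625.7 -225.4   22. ] [-47.1  31.5]
red in-back [ 694.3 -191.2   25. ] [26.5 52.9]
yel in-front [552.1 165.8  22. ] [-49.5 429.6]
red side [ 625.3 -226.3   22. ] [-47.6  30.6]
red side bot in [ 620.5 -207.9    0. ] [-49.1  49.6]
jar [ 510.1 -230.6   70. ] [-161.8   47. ]
jar s [ 508.7 -225.8   70. ] [-162.2   52. ]
tin [447.9 190.8  70. ] [-147.6  472.8]
tin s [447.7 195.5  70. ] [-146.9  477.5]
```

Top picture: three dark boards, at (295,248), (335,342) and (453,173). Columns grow to the robot's right, so the one at (295,248) is farthest left. It also lies between the stops in front of the fence, so it is the one meant. The red stop is at the right, around (378,195), with the jar at (392,258). The yellow stop is at (206,230), with the tin at (198,290).

The plan is to push toward the fence with both fingers open, then push on the board's end.

>>> apply_moves(
  deltas=[
    [0,2.24,3.35,0,0,0,-0.032],
    [0,2.24,3.35,0,0,0,-0.032],
    [0,2.24,3.35,0,0,0,0],
    [0,2.24,3.35,0,0,0,0],
    [0,2.24,3.35,0,0,0,0],
    [0,2.24,3.35,0,0,0,0],
    [0,2.24,3.35,0,0,0,0],
    [0,2.24,3.35,0,0,0,0],
    [0,2.24,3.35,0,0,0,0],
    [0,2.24,3.35,0,0,0,0],
  ],
)

```text
time_s: 1.3
ee_pos: [0.3585, -0.197, 0.1983]
eef_rot: [3.141, -0.0, 0.182]
force: [0.4, 0.1, 0.4]
grip_width: 0.0937
grip_force: 0.0
```

>>> apply_moves(
  deltas=[
    [0,2.24,3.35,0,0,0,0],
    [0,2.24,3.35,0,0,0,0],
    [0,2.24,3.35,0,0,0,0],
    [0,2.24,3.35,0,0,0,0],
    [0,2.24,3.35,0,0,0,0],
    [0,0,0,0,0,0,0],
    [0,0,0,-2,0,0,0],
    [0,0,0,-3,0,0,0],
    [0,0,0,-3,0,0,0],
    [0,0,0,0,0,0,0],
  ],
)

```text
time_s: 2.3
ee_pos: [0.4678, -0.0312, 0.1152]
eef_rot: [-3.14, 0.006, 0.181]
force: [0.3, 0.8, 0.5]
grip_width: 0.094
grip_force: 0.0
```

>>> apply_moves(
  deltas=[
    [0,0,0,-2.5,0,0,0],
    [0,0,0,-2.5,0,0,0],
    [0,0,0,-2.0,0,0,0],
    [0,0,0,-1.1,0,0,0],
    [0,0,0,0,0,0,0],
    [0,0,0,0,0,0,0],
    [0,0,0,0,0,0,0],
  ],
)

```text
time_s: 3.0
ee_pos: [0.4705, -0.0311, 0.0384]
eef_rot: [3.141, -0.002, 0.182]
force: [0.5, 0.9, -0.4]
grip_width: 0.0939
grip_force: 0.0
```

```bash
python3 - <<'E'
from h import *
t=ctrl.camera("top");s=ctrl.camera("side")
a=cv2.resize(t["img"][150:330,180:420,::-1],None,fx=1.65,fy=1.65,interpolation=cv2.INTER_CUBIC);b=cv2.resize(s["img"][160:370,200:440,::-1],None,fx=1.65,fy=1.65,interpolation=cv2.INTER_CUBIC)
h=max(a.shape[0],b.shape[0]);p=lambda i:cv2.copyMakeBorder(i,0,h-i.shape[0],0,0,0)
cv2.imwrite("pics/c3.png",np.hstack([p(a),p(b)]));print(ctrl.get_obs()["ee_pos"])
E
```

```text
[ 0.47027155 -0.03103542  0.03802055]
```

View pics/c3.png

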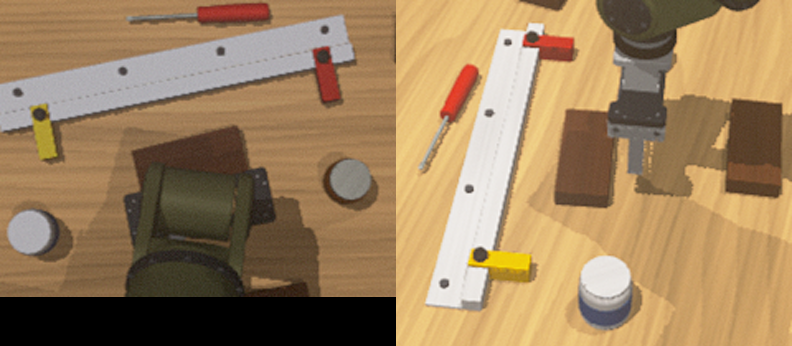

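The picture shows both fingers on the bench behind the board's robot-side edge, with the jar at crop (350,180) and the tin at crop (33,232) clear. I'll push toward the fence now.

>>> apply_moves(
  deltas=[
    [0,0.59,0.109,0,0,0,0],
    [0,0.59,0.109,0,0,0,0],
    [0,0.59,0.109,0,0,0,0],
    [0,0.59,0.109,0,0,0,0],
    [0,0.59,0.109,0,0,0,0],
    [0,0.59,0.109,0,0,0,0],
    [0,0.59,0.109,0,0,0,0],
    [0,0.59,0.109,0,0,0,0],
    [0,0.59,0.109,0,0,0,0],
    [0,0.59,0.109,0,0,0,0],
  ],
)

```text
time_s: 4.1
ee_pos: [0.5293, -0.02, 0.0372]
eef_rot: [-3.142, -0.0, 0.182]
force: [-0.3, -0.7, 0.1]
grip_width: 0.0938
grip_force: 0.0
```

>>> apply_moves(
  deltas=[
    [0,0.39,0.072,0,0,0,0],
    [0,0.39,0.072,0,0,0,0],
    [0,0.39,0.072,0,0,0,0],
    [0,0.39,0.072,0,0,0,0],
    [0,0,0,0,0,0,0],
    [0,0,0,0,0,0,0],
  ],
)

```text
time_s: 4.7
ee_pos: [0.5443, -0.0172, 0.0371]
eef_rot: [-3.142, 0.0, 0.182]
force: [0.5, -0.1, -0.2]
grip_width: 0.0943
grip_force: 0.0
```

>>> apply_moves(
  deltas=[
    [0,0.295,0.054,0,0,0,0],
    [0,0.295,0.054,0,0,0,0],
    [0,0.2,0.036,0,0,0,0],
    [0,0,0,0,0,0,0],
  ],
)

```text
time_s: 5.1
ee_pos: [0.5526, -0.0157, 0.0371]
eef_rot: [-3.142, -0.0, 0.182]
force: [-0.4, 0.2, -0.8]
grip_width: 0.0935
grip_force: 0.0
```

```bash
python3 - <<'E'
from h import *
t=ctrl.camera("top");s=ctrl.camera("side")
a=cv2.resize(t["img"][150:330,180:420,::-1],None,fx=1.65,fy=1.65,interpolation=cv2.INTER_CUBIC);b=cv2.resize(s["img"][160:370,200:440,::-1],None,fx=1.65,fy=1.65,interpolation=cv2.INTER_CUBIC)
h=max(a.shape[0],b.shape[0]);p=lambda i:cv2.copyMakeBorder(i,0,h-i.shape[0],0,0,0)
cv2.imwrite("pics/c4.png",np.hstack([p(a),p(b)]));print(ctrl.get_obs()["ee_pos"],ctrl.get_obs()["force"])
E
```

```text
[ 0.55228665 -0.01570728  0.03707012] [ 0.21803052  0.28087636 -0.14031165]
```

View pics/c4.png

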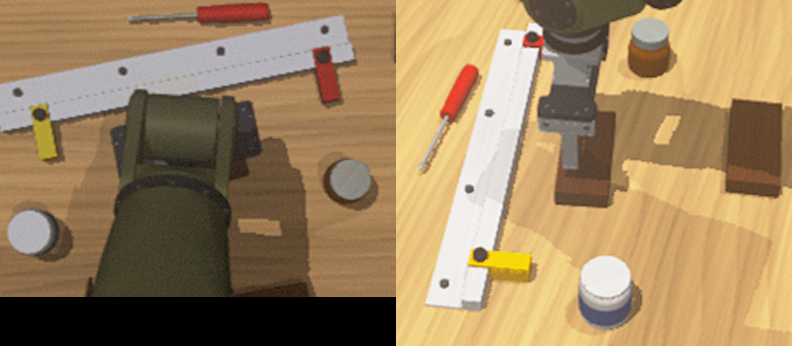

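```bash
python3 - <<'E'
from h import *
s=ctrl.camera("side");print("reach",ctrl.tip_reach,{k:np.round(v,3).tolist() for k,v in ctrl.get_obs().items()})
def proj(c,P):
    q=np.linalg.inv(c["pose"])@np.r_[P,1];q=c["K"]@(q[:3]*[1,-1,-1]);return np.round(q[:2]/q[2],1)
for T in([.4702,-.031],[.5523,-.0157]):
    for d in(47,59,-47,-59):
        for z in(.012,.03,.05): print(T,d,z,proj(s,[T[0]-.181*d/1e3,T[1]+.9835*d/1e3,z]))
cv2.imwrite("pics/c5.png",cv2.resize(s["img"][170:300,260:360,::-1],None,fx=4.5,fy=4.5,interpolation=cv2.INTER_CUBIC))
E
```

```text
reach 0.025 {'time_s': 5.25, 'qpos': [-0.095, 0.491, 1.662, -0.0, 0.989, 1.294], 'joint_vel': [-0.001, -0.001, 0.003, -0.001, 0.001, -0.002], 'tau': [0.026, -57.823, -29.454, 0.031, -0.067, 0.001], 'ee_pos': [0.552, -0.016, 0.037], 'eef_rot': [-3.142, 0.0, 0.182], 'force': [-0.203, 0.061, -0.266], 'moment': [-0.033, 0.034, -0.027], 'grip_force': 0.0, 'grip_width': 0.094}
[0.4702, -0.031] 47 0.012 [344.7 274.3]
[0.4702, -0.031] 47 0.03 [345. 269.]
[0.4702, -0.031] 47 0.05 [345.3 262.9]
[0.4702, -0.031] 59 0.012 [344.2 278.6]
[0.4702, -0.031] 59 0.03 [344.5 273.3]
[0.4702, -0.031] 59 0.05 [344.8 267.2]
[0.4702, -0.031] -47 0.012 [348.5 242.6]
[0.4702, -0.031] -47 0.03 [348.8 237.2]
[0.4702, -0.031] -47 0.05 [349.2 231. ]
[0.4702, -0.031] -59 0.012 [348.9 238.8]
[0.4702, -0.031] -59 0.03 [349.3 233.3]
[0.4702, -0.031] -59 0.05 [349.6 227.2]
[0.5523, -0.0157] 47 0.012 [306.4 270.7]
[0.5523, -0.0157] 47 0.03 [306.3 265.3]
[0.5523, -0.0157] 47 0.05 [306.2 259.2]
[0.5523, -0.0157] 59 0.012 [305.7 274.9]
[0.5523, -0.0157] 59 0.03 [305.6 269.6]
[0.5523, -0.0157] 59 0.05 [305.5 263.5]
[0.5523, -0.0157] -47 0.012 [312.  239.3]
[0.5523, -0.0157] -47 0.03 [312.  233.9]
[0.5523, -0.0157] -47 0.05 [311.9 227.7]
[0.5523, -0.0157] -59 0.012 [312.7 235.5]
[0.5523, -0.0157] -59 0.03 [312.6 230.1]
[0.5523, -0.0157] -59 0.05 [312.6 223.9]
```

View pics/c5.png

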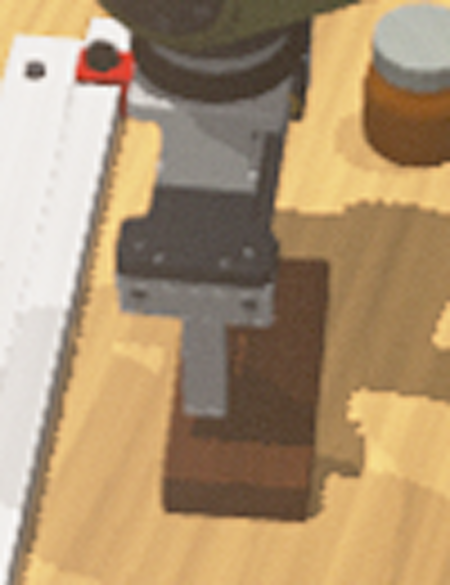

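The picture shows the board unmoved. The fingertip at pixel (306,262) works out to about 50 mm high, so the fingers passed above the board and the tips are some 40 mm higher than the reported pose implies. I'll back off, go lower and watch the force.

>>> apply_moves(
  deltas=[
    [0,-1.73,-0.32,0,0,0,0],
    [0,-1.73,-0.32,0,0,0,0],
    [0,-1.73,-0.32,0,0,0,0],
    [0,-1.73,-0.32,0,0,0,0],
    [0,-1.73,-0.32,0,0,0,0],
    [0,0,0,0,0,0,0],
    [0,0,0,-0.8,0,0,0],
    [0,0,0,-0.8,0,0,0],
    [0,0,0,0,0,0,0],
    [0,0,0,0,0,0,0],
  ],
)

```text
time_s: 6.25
ee_pos: [0.4659, -0.0316, 0.0207]
eef_rot: [-3.141, 0.001, 0.182]
force: [0.3, 0.3, 0.1]
grip_width: 0.0938
grip_force: 0.0
```

>>> apply_moves(
  deltas=[
    [0,0,0,-0.4,0,0,0],
    [0,0,0,-0.4,0,0,0],
    [0,0,0,0,0,0,0],
    [0,0,0,0,0,0,0],
  ],
)

```text
time_s: 6.65
ee_pos: [0.4658, -0.0317, 0.0131]
eef_rot: [-3.142, 0.0, 0.182]
force: [-0.2, -0.2, 0.1]
grip_width: 0.0939
grip_force: 0.0
```

```bash
python3 - <<'E'
from h import *
s=ctrl.camera("side");print({k:np.round(v,3).tolist() for k,v in ctrl.get_obs().items() if k in("ee_pos","force","time_s")})
cv2.imwrite("pics/c6.png",cv2.resize(s["img"][170:300,290:410,::-1],None,fx=4.5,fy=4.5,interpolation=cv2.INTER_CUBIC))
E
```

```text
{'time_s': 6.7, 'ee_pos': [0.466, -0.032, 0.013], 'force': [0.497, -0.54, 0.07]}
```

View pics/c6.png

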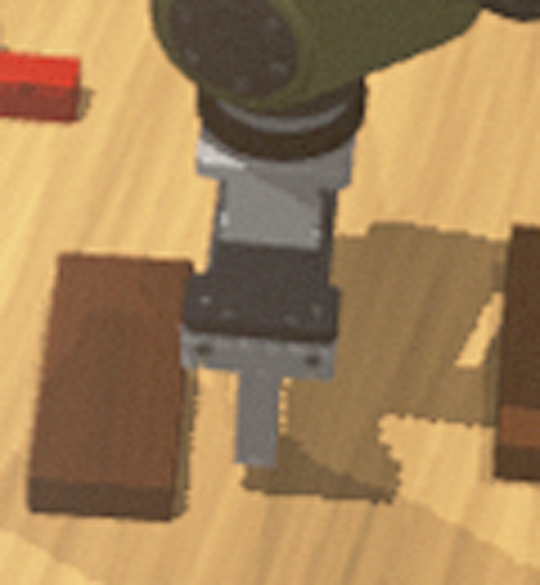

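Tip at crop (256,465), which is full-image (347,273), so about 29 mm high and still hovering. I'll go down a further 18 mm in small steps.

>>> apply_moves(
  deltas=[
    [0,0,0,-0.4,0,0,0],
    [0,0,0,-0.4,0,0,0],
    [0,0,0,-0.4,0,0,0],
    [0,0,0,0,0,0,0],
    [0,0,0,0,0,0,0],
  ],
)

```text
time_s: 7.2
ee_pos: [0.4658, -0.0317, 0.001]
eef_rot: [-3.141, 0.0, 0.182]
force: [-0.1, -0.7, 0.1]
grip_width: 0.0942
grip_force: 0.0
```

>>> apply_moves(
  deltas=[
    [0,0,0,-0.3,0,0,0],
    [0,0,0,-0.3,0,0,0],
    [0,0,0,0,0,0,0],
    [0,0,0,0,0,0,0],
  ],
)

```text
time_s: 7.6
ee_pos: [0.4658, -0.0317, -0.0049]
eef_rot: [-3.142, 0.0, 0.182]
force: [0.6, -0.1, -0.1]
grip_width: 0.0944
grip_force: 0.0
```

>>> apply_moves(
  deltas=[
    [0,0.59,0.109,0,0,0,0],
    [0,0.59,0.109,0,0,0,0],
    [0,0.59,0.109,0,0,0,0],
    [0,0.59,0.109,0,0,0,0],
    [0,0.49,0.09,0,0,0,0],
    [0,0.49,0.09,0,0,0,0],
    [0,0.49,0.09,0,0,0,0],
    [0,0.49,0.09,0,0,0,0],
    [0,0.49,0.09,0,0,0,0],
    [0,0.49,0.09,0,0,0,0],
  ],
)

```text
time_s: 8.6
ee_pos: [0.5192, -0.0219, -0.0049]
eef_rot: [-3.142, 0.0, 0.182]
force: [-0.5, -0.6, -1.1]
grip_width: 0.0941
grip_force: 0.4
```

```bash
python3 - <<'E'
from h import *
s=ctrl.camera("side");print({k:np.round(v,3).tolist() for k,v in ctrl.get_obs().items() if k in("ee_pos","force","time_s")})
cv2.imwrite("pics/c7.png",cv2.resize(s["img"][150:350,220:400,::-1],None,fx=2.9,fy=2.9,interpolation=cv2.INTER_CUBIC))
E
```

```text
{'time_s': 8.65, 'ee_pos': [0.52, -0.022, -0.005], 'force': [0.182, 0.481, 0.197]}
```

View pics/c7.png

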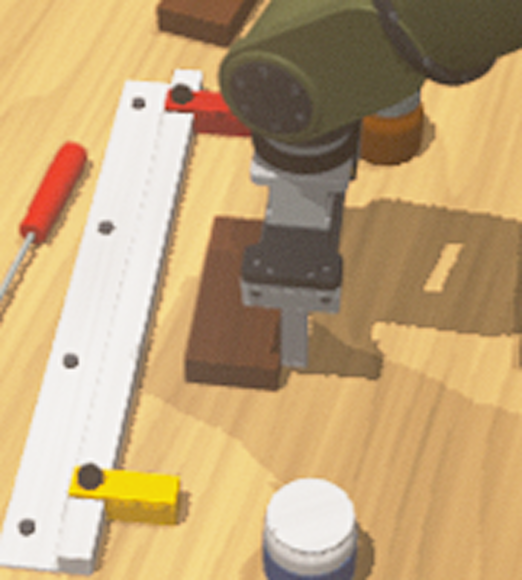

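The picture shows the finger at crop (294,350) beside the board's edge. The board has moved with it and is now about 35 mm from the fence.

>>> apply_moves(
  deltas=[
    [0,0.39,0.072,0,0,0,0],
    [0,0.39,0.072,0,0,0,0],
    [0,0.39,0.072,0,0,0,0],
    [0,0.39,0.072,0,0,0,0],
    [0,0.39,0.072,0,0,0,0],
    [0,0.39,0.072,0,0,0,0],
    [0,0.39,0.072,0,0,0,0],
    [0,0,0,0,0,0,0],
  ],
)

```text
time_s: 9.45
ee_pos: [0.5467, -0.0169, -0.0048]
eef_rot: [3.141, -0.001, 0.182]
force: [0.3, 0.1, 0.2]
grip_width: 0.0943
grip_force: 0.0
```

>>> apply_moves(
  deltas=[
    [0,0.15,0.027,0,0,0,0],
    [0,0.15,0.027,0,0,0,0],
    [0,0.15,0.027,0,0,0,0],
    [0,0,0,0,0,0,0],
  ],
)

```text
time_s: 9.85
ee_pos: [0.5508, -0.0161, -0.0048]
eef_rot: [3.142, -0.0, 0.182]
force: [0.4, 0.5, 0.4]
grip_width: 0.0938
grip_force: 0.0
```

>>> apply_moves(
  deltas=[
    [0,0.15,0.027,0,0,0,0],
    [0,0.15,0.027,0,0,0,0],
    [0,0,0,0,0,0,0],
  ],
)

```text
time_s: 10.15
ee_pos: [0.5539, -0.0155, -0.0048]
eef_rot: [3.142, -0.0, 0.182]
force: [0.4, 0.5, 0.4]
grip_width: 0.0941
grip_force: 0.0
```

>>> apply_moves(
  deltas=[
    [0,0.15,0.027,0,0,0,0],
    [0,0.1,0.018,0,0,0,0],
    [0,0,0,0,0,0,0],
  ],
)

```text
time_s: 10.45
ee_pos: [0.554, -0.0156, -0.0049]
eef_rot: [-3.141, 0.006, 0.182]
force: [-18.7, -3.4, 15.2]
grip_width: 0.0943
grip_force: 9.9
```

>>> apply_moves(
  deltas=[
    [0,0.15,0.027,0,0,0,0],
    [0,0,0,0,0,0,0],
  ],
)

```text
time_s: 10.65
ee_pos: [0.5541, -0.0156, -0.0049]
eef_rot: [-3.141, 0.009, 0.183]
force: [-31.0, -8.4, 24.6]
grip_width: 0.0937
grip_force: 16.0
```

>>> apply_moves(
  deltas=[
    [0,0.15,0.027,0,0,0,0],
    [0,0,0,0,0,0,0],
  ],
)

```text
time_s: 10.85
ee_pos: [0.5541, -0.0156, -0.0049]
eef_rot: [-3.14, 0.013, 0.183]
force: [-42.2, -10.8, 33.5]
grip_width: 0.0941
grip_force: 22.2
```

>>> apply_moves(
  deltas=[
    [0,-0.5,-0.09,0,0,0,0],
    [0,-0.7,-0.13,0,0,0,0],
    [0,-0.77,-0.14,0,0,0,0],
    [0,0,0,0,0,0,0],
    [0,0,0,2.5,0,0,0],
    [0,0,0,3.5,0,0,0],
    [255,0.94,3.07,0,0,0,0],
    [255,0.94,3.07,0,0,0,0],
    [255,0.94,3.07,0,0,0,0],
    [255,0.93,3.08,0,0,0,0],
  ],
  grip_force=10,
)

```text
time_s: 11.85
ee_pos: [0.5774, 0.1061, 0.0553]
eef_rot: [-3.142, -0.001, 0.182]
force: [0.3, 0.1, 0.3]
grip_width: 0.0653
grip_force: 0.0
```

>>> apply_moves(
  deltas=[
    [255,0,0,0,0,0,0],
    [255,0,0,0,0,0,0],
    [255,0,0,0,0,0,0],
    [255,0,0,0,0,0,0],
    [255,0,0,0,0,0,0],
  ],
)

```text
time_s: 12.35
ee_pos: [0.5769, 0.1039, 0.0553]
eef_rot: [3.142, -0.0, 0.181]
force: [-0.7, -0.5, 0.0]
grip_width: 0.0253
grip_force: 0.0
```

```bash
cat >> h.py <<'E'
O=np.array([.6777,-.2479,0]);n=np.array([.9835,.181,0]);u=np.array([-.181,.9835,0])
loc=lambda P:np.round([(P-O)@n*1000,(P-O)@u*1000],1)
def board(s,uv):   # corners of the board's top face seen by a camera, in fence coordinates
    for k in blobs(s["img"],(0,70,30),(17,200,140)):
        if cv2.pointPolygonTest(k,uv,False)>0:
            a=cv2.approxPolyDP(k,3,True)[:,0]
            for p in a: print(p,loc(plane(s,p,.028)),loc(plane(s,p,0)))
E
python3 - <<'E'
from h import *
s=ctrl.camera("side");o=ctrl.get_obs();print(o["ee_pos"],loc(o["ee_pos"]),o["grip_width"],o["force"],o["time_s"])
for uv in((290,245),(285,255),(300,240)): print(uv);board(s,uv)
im=s["img"][150:350,210:410,::-1];cv2.imwrite("pics/c8.png",cv2.resize(im,None,fx=2.9,fy=2.9,interpolation=cv2.INTER_CUBIC))
E
```

```text
[0.57694823 0.10410191 0.05525639] [-35.4 364.4] 0.021373798538034935 [ 0.06689894 -0.59373289  0.1753368 ] 12.4
(290, 245)
(285, 255)
(300, 240)
[307 226] [-66.5 179. ] [-62.6 152.1]
[292 228] [-33.4 189.6] [-28.5 163.1]
[296 234] [-45.2 207.1] [-40.7 181.1]
[291 240] [-36.8 226.9] [-32.  201.4]
[289 277] [-48.9 333.1] [-44.5 310.7]
[283 279] [-37.2 340.1] [-32.4 317.8]
[287 283] [-47.3 349.7] [-42.8 327.7]
[299 282] [-71.9 343.9] [-68.2 321.8]
```

>>> apply_moves(
  deltas=[
    [255,0,0,-1.5,0,0,0],
    [255,0,0,-1.5,0,0,0],
    [255,0,0,-1.0,0,0,0],
    [255,0,0,0,0,0,0],
    [255,0,0,0,0,0,0],
    [255,0,0,0,0,0,0],
  ],
)

```text
time_s: 13.0
ee_pos: [0.5773, 0.1047, 0.0156]
eef_rot: [3.142, -0.001, 0.182]
force: [0.3, -0.3, 0.1]
grip_width: 0.0004
grip_force: 0.0
```

>>> apply_moves(
  deltas=[
    [255,0,0,-0.5,0,0,0],
    [255,0,0,-0.5,0,0,0],
    [255,0,0,-0.5,0,0,0],
    [255,0,0,-0.5,0,0,0],
    [255,0,0,0,0,0,0],
  ],
)

```text
time_s: 13.5
ee_pos: [0.5765, 0.1046, -0.0058]
eef_rot: [-3.142, 0.001, 0.182]
force: [-0.1, -0.7, -0.1]
grip_width: 0.0008
grip_force: 0.0
```

```bash
python3 - <<'E'
from h import *
s=ctrl.camera("side");o=ctrl.get_obs();print(o["ee_pos"],loc(o["ee_pos"]),o["grip_width"],o["force"],o["time_s"])
for uv in((300,230),(303,235)): print(uv);board(s,uv)
E
```

```text
[ 0.57670449  0.10467657 -0.00529758] [-35.5 365. ] 0.00045796934581148044 [ 0.09736809 -0.50541234  0.30795478] 13.55
(300, 230)
(303, 235)
```

>>> apply_moves(
  deltas=[
    [255,0.11,-0.49,0,0,0,0],
    [255,0.11,-0.49,0,0,0,0],
    [255,0.11,-0.49,0,0,0,0],
    [255,0.11,-0.49,0,0,0,0],
    [255,0.11,-0.49,0,0,0,0],
    [255,0.11,-0.49,0,0,0,0],
    [255,0.11,-0.49,0,0,0,0],
    [255,0.11,-0.49,0,0,0,0],
    [255,0.11,-0.49,0,0,0,0],
    [255,0.11,-0.49,0,0,0,0],
  ],
)

```text
time_s: 14.55
ee_pos: [0.5869, 0.0565, -0.0048]
eef_rot: [-3.14, 0.002, 0.182]
force: [-10.2, 11.4, 8.0]
grip_width: 0.0003
grip_force: 6.2
```

```bash
python3 - <<'E'
from h import *
s=ctrl.camera("side");o=ctrl.get_obs();print(o["ee_pos"],loc(o["ee_pos"]),o["grip_width"],o["force"],o["time_s"])
for k in blobs(s["img"],(0,70,30),(17,200,140)):
    x,y,w,h=cv2.boundingRect(k)
    if 270<x+w/2<340 and 170<y+h/2<300:
        for p in cv2.approxPolyDP(k,2.5,True)[:,0]: print(p,loc(plane(s,p,.028)),loc(plane(s,p,0)))
cv2.imwrite("pics/c9.png",cv2.resize(s["img"][140:340,210:410,::-1],None,fx=2.9,fy=2.9,interpolation=cv2.INTER_CUBIC))
E
```

```text
[ 0.58727675  0.0556344  -0.00484375] [-34.  314.9] 0.0004604976526778409 [-4.33265238  3.03978103  1.53862872] 14.6
[291 279] [-54. 338.] [-49.7 315.7]
[285 289] [-45.7 366. ] [-41.1 344.5]
[281 286] [-36.1 359.2] [-31.3 337.5]
[277 296] [-32.2 386.2] [-27.3 365.2]
[286 296] [-50.6 383.8] [-46.2 362.8]
[308 219] [-65.8 156.3] [-61.8 128.8]
[305 225] [-61.6 176.4] [-57.5 149.5]
[302 223] [-53.8 170.9] [-49.5 143.8]
[304 228] [-60.6 186.2] [-56.5 159.5]
[294 239] [-43. 223.] [-38.4 197.4]
[298 244] [-54.1 236.9] [-49.9 211.7]
[290 245] [-36.9 242.2] [-32.1 217.1]
[297 247] [-53.3 246.1] [-48.9 221.2]
[292 256] [-46.3 273.8] [-41.8 249.6]
[293 275] [-56.5 326.7] [-52.3 304. ]
[301 271] [-71.9 313.6] [-68.1 290.5]
[300 213] [-44.6 139. ] [-40. 111.]
[295 213] [-32.9 140.5] [-28.  112.5]
[290 221] [-25.4 168. ] [-20.3 140.8]
[283 224] [-10.9 179.6] [ -5.3 152.7]
[268 222] [ 24.5 177.5] [ 31.1 150.6]
[264 217] [ 36.7 162.6] [ 43.6 135.3]
[262 220] [ 39.5 172.9] [ 46.4 145.8]
[269 227] [ 19.4 193.1] [ 25.8 166.6]
[286 228] [-19.7 191.3] [-14.5 164.8]
[297 221] [-41.4 165.9] [-36.8 138.7]
```

>>> apply_moves(
  deltas=[
    [255,-0.08,-0.02,0,0,0,0],
    [255,0.09,-0.49,0,0,0,0],
    [255,0.09,-0.49,0,0,0,0],
    [255,0.09,-0.49,0,0,0,0],
    [255,0.09,-0.49,0,0,0,0],
    [255,0.09,-0.49,0,0,0,0],
    [255,0.09,-0.49,0,0,0,0],
    [255,0.09,-0.49,0,0,0,0],
    [255,0.09,-0.49,0,0,0,0],
    [255,0.09,-0.49,0,0,0,0],
  ],
)

```text
time_s: 15.6
ee_pos: [0.5953, 0.011, -0.0049]
eef_rot: [-3.142, 0.0, 0.182]
force: [-0.8, 0.9, -0.7]
grip_width: 0.0005
grip_force: 0.7
```

>>> apply_moves(
  deltas=[
    [255,0.09,-0.49,0,0,0,0],
    [255,0.09,-0.49,0,0,0,0],
    [255,0.09,-0.49,0,0,0,0],
    [255,0.09,-0.49,0,0,0,0],
    [255,0.09,-0.49,0,0,0,0],
    [255,0.09,-0.49,0,0,0,0],
    [255,0.09,-0.49,0,0,0,0],
    [255,0.09,-0.49,0,0,0,0],
  ],
)

```text
time_s: 16.4
ee_pos: [0.6025, -0.0282, -0.0048]
eef_rot: [-3.142, 0.0, 0.182]
force: [-1.1, 1.6, 0.3]
grip_width: 0.0007
grip_force: 0.8
```

```bash
python3 - <<'E'
from h import *
s=ctrl.camera("side");o=ctrl.get_obs();print(o["ee_pos"],loc(o["ee_pos"]),o["force"],o["time_s"])
cv2.imwrite("pics/c10.png",cv2.resize(s["img"][140:340,210:410,::-1],None,fx=2.9,fy=2.9,interpolation=cv2.INTER_CUBIC))
E
```

```text
[ 0.60259328 -0.02887828 -0.00486344] [-34.2 229. ] [-0.06937217 -1.00894911 -0.15119805] 16.45
```

Along-coordinate is 229 and contact is expected near 214. I'll close in gently.

>>> apply_moves(
  deltas=[
    [255,0.054,-0.295,0,0,0,0],
    [255,0.054,-0.295,0,0,0,0],
    [255,0.054,-0.295,0,0,0,0],
    [255,0.027,-0.15,0,0,0,0],
    [255,0,0,0,0,0,0],
  ],
)

```text
time_s: 16.95
ee_pos: [0.6043, -0.0384, -0.0049]
eef_rot: [3.141, -0.0, 0.182]
force: [-0.8, 0.0, -0.8]
grip_width: 0.0006
grip_force: 0.0
```

>>> apply_moves(
  deltas=[
    [255,0.027,-0.15,0,0,0,0],
    [255,0.027,-0.15,0,0,0,0],
    [255,0,0,0,0,0,0],
  ],
)

```text
time_s: 17.25
ee_pos: [0.6043, -0.0386, -0.0049]
eef_rot: [-3.138, 0.001, 0.182]
force: [-5.0, 18.5, 4.5]
grip_width: 0.0008
grip_force: 9.3
```

>>> apply_moves(
  deltas=[
    [255,0.027,-0.15,0,0,0,0],
    [255,0.018,-0.1,0,0,0,0],
    [255,0,0,0,0,0,0],
  ],
)

```text
time_s: 17.55
ee_pos: [0.6042, -0.0387, -0.0048]
eef_rot: [-3.135, 0.002, 0.183]
force: [-9.0, 35.0, 9.6]
grip_width: 0.0001
grip_force: 17.9
```

>>> apply_moves(
  deltas=[
    [255,-0.1,0.6,0,0,0,0],
    [255,-0.17,0.93,0,0,0,0],
    [255,-0.18,0.97,0,0,0,0],
    [255,0,0,0,0,0,0],
    [255,0,0,2.5,0,0,0],
    [255,0,0,4,0,0,0],
    [255,0,0,4,0,0,0],
    [255,0,0,4,0,0,0],
    [255,0,0,4,0,0,0],
    [255,0,0,2,0,0,0],
  ],
)

```text
time_s: 18.55
ee_pos: [0.6016, -0.0191, 0.2041]
eef_rot: [3.14, -0.005, 0.181]
force: [0.3, -0.5, 0.0]
grip_width: 0.0006
grip_force: 0.0
```

>>> apply_moves(
  deltas=[
    [255,-2.5,-2.8,0,0,0,0],
    [255,-2.5,-2.8,0,0,0,0],
    [255,-2.5,-2.8,0,0,0,0],
    [255,-2.5,-2.8,0,0,0,0],
    [255,-2.5,-2.8,0,0,0,0],
    [255,-2.5,-2.8,0,0,0,0],
    [255,-2.5,-2.8,0,0,0,0],
    [255,-2.5,-2.8,0,0,0,0],
    [255,-2.5,-2.8,0,0,0,0],
    [255,-2.5,-2.8,0,0,0,0],
  ],
)

```text
time_s: 19.55
ee_pos: [0.3495, -0.2998, 0.2004]
eef_rot: [3.141, -0.0, 0.182]
force: [0.4, 0.5, 0.6]
grip_width: 0.0004
grip_force: 0.0
```

```bash
python3 - <<'E'
from h import *
t=ctrl.camera("top");s=ctrl.camera("side");o=ctrl.get_obs();print(o["ee_pos"],o["time_s"])
for nm,c in(("t",t),("s",s)):
    for k in blobs(c["img"],(0,70,30),(17,200,130),300):
        x,y,w,h=cv2.boundingRect(k)
        P=loc(plane(c,(x+w/2,y+h/2),.028))
        if -70<P[0]<0 and 50<P[1]<250:
            print(nm,x,y,w,h)
            for p in cv2.approxPolyDP(k,2.5,True)[:,0]: print(p,loc(plane(c,p,.028)))
a=cv2.resize(t["img"][150:280,300:420,::-1],(400,433),interpolation=cv2.INTER_CUBIC);b=cv2.resize(s["img"][160:290,240:360,::-1],(400,433),interpolation=cv2.INTER_CUBIC)
cv2.imwrite("pics/c11.png",np.hstack([a,b]))
E
```

```text
[ 0.34850319 -0.30115512  0.20029071] 19.65
t 306 191 81 46
[386 210] [-48.7  32.8]
[375 209] [-41.4  56.9]
[372 191] [ 0.5 55. ]
[306 205] [ -1.3 209. ]
[312 233] [-66.8 208.3]
[317 236] [-75.7 198.6]
[349 230] [-76.7 124.7]
[352 226] [-69.2 116.2]
[360 228] [-77.2  99.3]
[378 224] [-76.4  57.4]
[377 216] [-58.1  55.8]
s 277 189 39 53
[288 189] [-3.7 60.3]
[277 237] [ -4.1 221.7]
[307 241] [-72.8 225.4]
[314 192] [-67.9  63. ]
```

View pics/c11.png

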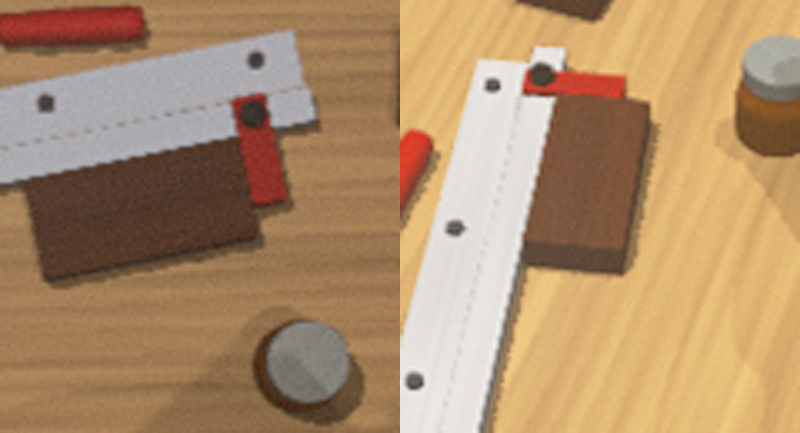

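The picture shows the board's long edge on the fence line, crop (27,180) to (242,137), and its end against the red stop. The jar and the screwdriver are in place. I'll do one sub-pixel check that the edges are parallel before handing in.

```bash
python3 - <<'E'
from h import *
c=ctrl.camera("top")
g=cv2.GaussianBlur(cv2.cvtColor(c["img"],cv2.COLOR_RGB2GRAY),(3,3),0).astype(np.float32)
M=np.linalg.inv(c["pose"])
def edge(al,n0,n1,z):
    ns=np.arange(n0,n1,.5)/1e3
    P=O+ns[:,None]*n+al/1e3*u+[0,0,z];q=(M@np.c_[P,np.ones(len(P))].T)[:3]*np.array([[1],[-1],[-1]]);q=c["K"]@q;q=(q[:2]/q[2]).astype(np.float32)
    v=cv2.remap(g,q[0][None],q[1][None],cv2.INTER_LINEAR)[0];d=np.clip(np.gradient(v),0,None)
    i=d.argmax();w=slice(max(0,i-6),i+7);return (ns[w]*d[w]).sum()/d[w].sum()*1e3
for nm,r,a,z in(("board|fence",range(75,200,4),(-12,14),.022),("bare fence front",range(225,400,4),(-12,14),.022)):
    x=np.array(list(r));y=np.array([edge(k,*a,z) for k in x]);p=np.polyfit(x,y,1);print(nm,"slope mrad",p[0]*1e3,"at ends",np.polyval(p,[x[0],x[-1]]),"sd",np.std(y-np.polyval(p,x)))
t=c;s=ctrl.camera("side")
for nm,cc in(("t",t),("s",s)):
    for k in blobs(cc["img"],(0,0,120),(180,45,255)): print(nm,"grey",np.round(cv2.minAreaRect(k)[0],1),cv2.contourArea(k)) if cv2.contourArea(k)<900 else 0
E
```

```text
board|fence slope mrad -4.149056194706183 at ends [3.50676639 2.99228342] sd 0.41264271392565166
bare fence front slope mrad -3.4995940933019205 at ends [3.05200263 2.45007245] sd 0.31613117517288003
t grey [197.5 290. ] 510.0
t grey [393.8 254.8] 257.0
s grey [608.5 363.5] 80.0
s grey [326.5 331. ] 798.5
s grey [353.5 178. ] 235.5
s grey [439.  73.] 73.0
```

```bash
python3 -c "
from station import ctrl
print(ctrl.hand_in())"
```

```text
the job is handed in; nothing more can be done
None
```

The walnut board lies flush along the fence with its end against the red stop; it was only slid, the jar, tin and screwdriver were left where they stood, the hand is clear, and the job was handed in at about 20 s.

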